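Draw the drift punch from its light stand and put it in the tool pot

ROBOT

A 6-joint arm with a two-finger parallel gripper is mounted at the origin on the work surface. World frame = base frame: x ahead of the robot, y to its left, z up, the work surface at z = 0. Lengths are in mm, angles in degrees, forces in N, time in s.
With the tool pointing down it reaches from about 350 to 850 mm from the base axis. Payload 8.1 kg.
Tool frame: the origin (TCP) lies on the mounting face of the last link; the fingertips stand 173 mm ahead of it and the grasp point (between the pads) lies 155 mm ahead of it; z points along the fingers, y is the direction in which the jaws open and shut (so a half turn about z gives the same grasp; the last joint's range is limited). The gripper opens to 85 mm and grips with 20 to 120 N. Pads are 22 mm wide; open, the fingers measure 114 mm over their backs; the gripper's body (76 mm by 85 mm) begins 54 mm behind the grasp point. The pads swing forward as they close: fully open they stand 13 mm farther back than shut.
Start: joints at [66.727, 7.471, 85.268, -0, 87.261, -4.893], TCP at [189.174, 569.403, 404.692] pointing down, gripper open.
Joint ranges: [-169.43, 169.43], [-51.17, 129.36], [1.28, 143.12], [-76.62, 256.62], [0, 156.53], [-152.29, 152.29]. Speed limits (degrees/s): [136.94, 136.94, 159.86, 180, 180, 180].

INTERFACE

Orientations are given as [roll, pitch, yaw] about the fixed x, y, z axes, in that order (R = Rz(yaw) Ry(pitch) Rx(roll)).
In Python, from bench import * gives the robot as it stands.
- The arm moves only by the tool arm_command, never from a script. Its argument "plan" is a list of rows, each an object of numbers: "jaw": the closure, from 0 (fully open) to 1 (shut); "dx", "dy", "dz": the shift along the tool's x, y, z in mm; "wx", "wy", "wz": the turn, a rotation vector about the tool's x, y, z in rad. A call has 1 to 12 rows; each row is the pose to reach, as a shift and turn from the pose commanded when the call began, along the tool's axes at that moment; what a row does not reach only later rows make up. A row lasts 1/10 s, in which the tool goes at most 50 mm and 8.59 degrees, less where a joint would pass 70% of its speed; a pose out of reach is approached as far as the arm can. A call with a gripper value outside its range is refused whole. The fingers move at their own pace and stop on an object; "squeeze" is the grip in N (left out, the last holds). Time passes only in rows, so rows that repeat a pose let the fingers close. It gives the time, the measured TCP pose, the force and the opening at its end, in the units of the state.
- sense(): the state, without advancing time (a new reading comes with each control period).
- snapshot(name): name is "side" or "top"; returns a dict with "pixels" (384x512x3 uint8, red, green, blue), "fx", "fy", "cx", "cy" (pixels), "extrinsics" (4x4, takes a point from camera to world coordinates). Camera axes: x right, y up, looking along -z (the intrinsics and any distortion apply to the point x, -y, -z); pixel columns grow to the right and rows downward; lengths in mm; the calibration is good to about 2 mm. A picture is of the moment at which its call begins. There is no depth.
- hand_in(): hands the job in, once; it reports no verdict.
Trained networks look in the newest picture that a camera, given by its name, has taken for a name from the list of things; names that differ only in an ending like _2 or _b are one class to them, and where a whole thing is asked for, a point or a joint stands for the part that bears it (a point fixed in the world has none). Each returns a list of dicts, best first, with "score" (0 to 1); they miss things now and then, are a little off and sometimes report something else, mostly with a low value. They report only what shows in the picture. A call takes as long as a camera call. They do not tell look-alikes from the thing itself.
- recognise(camera, target): "box" ([left, top, width, height] in pixels, round what is visible of it).
- pinpoint(camera, target): "pixel" ([column, row] in pixels: a listed point, or the origin of a listed thing).
The state is a dict: "time": time; "joint_pos": joint angles; "qd": joint speeds; "joint_efforts": joint torques, N m; "tool_pos": TCP position; "tcp_rot": TCP orientation; "ft_force": force on the tool from outside, world axes, zero at the start; "wrist_torque": the same for the moment, N m; "finger_gap": finger opening in mm.
Only numpy, scipy, OpenCV 4.12 (cv2) and the standard library are available. Lean on these libraries where they do the work, as an engineer would, in place of code of your own. Each camera call takes 0.05 s, during which the arm holds its last target.

TASK

Pull the long round drift punch straight up out of the light aluminium stand, without tipping, lifting or shifting the stand, and lower it foot first into the wide pipe tool pot bolted to the bench until it stands on the bottom; do not drop it in from a height. Leave the short flat chisel in the stand.

Things in the scene. Friction and masses are not known exactly. Their poses are not given: they have to be found in the camera images.
- stand: Light loose aluminium tool stand, about 0.12 to 0.2 kg: flat foot 56 x 156 x 4 mm with three upright pipe sleeves in a row at y = -50, 0, +50 mm, each 27 mm outside, 22 mm inside, mouth 60 mm above the bench. Origin: centre of the foot's underside; z up. One end sleeve holds the drift punch, the other the chisel (which end varies), the middle one is empty; the stand is yawed.
- drift_mid (a point): Long round dark steel drift punch, 18 mm diameter, 170 mm long, about 0.2 to 0.4 kg, standing foot down in an end sleeve on the 4 mm foot (2 mm play all round, so it may lean up to 4 degrees). Its top 110 mm stand out above the sleeve. The point is its centre, half-way up (85 mm from foot and from top, so 89 mm above the bench at the start); z runs along the punch towards its top.
- chisel_mid (a point): Short flat dark steel cold chisel, 105 mm long, stock 10 x 16 mm, standing edge down in the other end sleeve, its top 109 mm above the bench; it stays there. The point is its centre, half-way up; z runs along it towards its top.
- pot_in (a point): Tool pot: one wide grey steel pipe stub, 52 mm outside, 44 mm inside, welded upright on a 100 x 100 x 6 mm plate bolted to the bench; fixed, open at the top. The point is the centre of its inner floor, 6 mm above the bench; the rim is 75 mm above this point; z up. The punch stands in it with its top 95 mm above the rim, and may lean on the rim.
Not all that is in view belongs to the job. Leave any red look-alike of the part that bears drift_mid alone. What is shaped like the stand but blue is not meant.

How it is judged (in metres and radians):
On the way:
1. the drift punch is drawn up clear of its sleeve while the stand stays upright (z of drift_mid in the frame of stand above 0.15 m and angle between stand's own z axis and vertical below 0.1 rad and angle between drift_mid's own z axis and vertical below 0.5 rad), for 0.1 s.
At the end, for the whole second after the job is handed in: The drift punch rests, released and at rest, in the tool pot, top up, on the pot's floor (centre within 25 mm of the pot's axis and under 92 mm above the floor, lean under 24 degrees); the stand is upright (under 6 degrees) within 30 mm of where it began, and the chisel is still down in its sleeve (horizontal distance between drift_mid and pot_in below 0.025 m and z of drift_mid in the frame of pot_in below 0.092 m and angle between drift_mid's own z axis and vertical below 0.42 rad and linear speed of drift below 0.03 m/s and angle between stand's own z axis and vertical below 0.1 rad and distance of stand from where it was at the start of the episode below 0.03 m and horizontal distance between chisel_mid and stand below 0.065 m and z of chisel_mid in the frame of stand below 0.07 m); the robot touches nothing.
It fails at once if the stand is tipped by more than 14 degrees (angle between stand's own z axis and vertical above 0.25 rad).
It fails at once if the stand is lifted more than 20 mm off the bench (height (world z) of stand above 0.02 m).
It fails at once if the chisel is pulled out of the stand (z of chisel_mid in the frame of stand above 0.1 m).
It fails at once if the drift punch is dropped (falls free at over 0.8 m/s, about 30 mm of fall) (linear speed of drift above 0.8 m/s and contact force between the fingers and drift below 0.2 N).
It also fails if it takes over 42 s, if anything falls off the work surface, if the arm or the gripper's body presses on something with over 40 N, if the wrist force passes 120 N, or if a joint passes its speed limit or range.

## Working session

There is one attempt and no reset: what is moved stays moved. The work goes in short steps, Python scripts to look and compute and a tool call to move; the robot and the scene stay as the last step left them, time stands still between calls to the robot, and variables do not carry over. Pictures are saved under pics/ and viewed, and the job is handed in when it is done.

Besides the shell and the picture viewer there is one more tool, called after ">>>" as name(argument=value, ...), one argument or row to a line, values as JSON. arm_command: Moves the arm, as the interface text tells. Its arguments: {"type":"object","properties":{"plan":{"type":"array"},"squeeze":{"type":"number"}},"required":["plan"]}

```bash
ls; mkdir -p pics; cat > h.py <<'E'
from bench import *
import numpy as np, cv2
def ray(s,px):
    K=np.array([[s['fx'],0,s['cx']],[0,s['fy'],s['cy']],[0,0,1.]])
    E=np.array(s['extrinsics'],float)
    d=np.array([(px[0]-s['cx'])/s['fx'],-(px[1]-s['cy'])/s['fy'],-1.])
    return E[:3,3],E[:3,:3]@d
def atz(s,px,z):
    o,d=ray(s,px); return o+d*(z-o[2])/d[2]
def proj(s,p):
    E=np.array(s['extrinsics'],float); c=E[:3,:3].T@(np.array(p,float)-E[:3,3])
    return np.array([s['cx']+s['fx']*c[0]/-c[2], s['cy']-s['fy']*c[1]/-c[2]])
def tri(s1,p1,s2,p2):
    o1,d1=ray(s1,p1);o2,d2=ray(s2,p2)
    t=np.linalg.lstsq(np.c_[d1,-d2],o2-o1,rcond=None)[0]
    a=o1+d1*t[0];b=o2+d2*t[1]; return (a+b)/2,np.linalg.norm(a-b)
def save(n,img): cv2.imwrite('pics/'+n,cv2.cvtColor(np.ascontiguousarray(img),cv2.COLOR_RGB2BGR))
E
python3 - <<'E'
from h import *
np.set_printoptions(precision=1,suppress=True)
S={}
for c in('top','side'):
    s=snapshot(c);S[c]=s;save(c+'0.png',s['pixels']); print(c,s.keys(),s['fx'],s['cx'],s['cy'],np.array(s['extrinsics']))
    for t in('stand','drift_mid','chisel_mid','pot_in'):
        print(t,[(np.round(d['pixel'],1),round(d['score'],2)) for d in pinpoint(c,t)],[(np.round(d['box']),round(d['score'],2)) for d in recognise(c,t)] if t!='pot_in' else '')
print(sense())
import pickle;pickle.dump(S,open('s0.pkl','wb'))
E
```

```text
pics
top dict_keys(['pixels', 'fx', 'fy', 'cx', 'cy', 'extrinsics']) 346.5123378370247 251.89285164559055 193.69010664257527 [[ -0.    1.   -0.1 416.5]
 [ -1.   -0.    0.   -3.2]
 [  0.    0.1   1.  758.8]
 [  0.    0.    0.    1. ]]
stand [(array([246.1, 241.9]), 0.9), (array([314.1, 186.4]), 0.81)] [(array([278., 170.,  70.,  32.]), 0.62)]
drift_mid [(array([348.1, 184.2]), 0.76), (array([352.6, 223.3]), 0.6)] [(array([339., 173.,  27.,  17.]), 0.61), (array([337., 220.,  36.,  11.]), 0.57)]
chisel_mid [(array([291.9, 181.5]), 0.67)] []
pot_in [(array([146.2, 161. ]), 0.61)] 
side dict_keys(['pixels', 'fx', 'fy', 'cx', 'cy', 'extrinsics']) 492.49650785947665 261.6244751930397 191.2511620423618 [[   0.7    0.5   -0.5   13.3]
 [  -0.7    0.5   -0.5 -476.7]
 [  -0.     0.7    0.7  833.3]
 [   0.     0.     0.     1. ]]
stand [(array([320.6, 257.1]), 0.75), (array([224.7, 254.4]), 0.56)] [(array([188., 219.,  68.,  61.]), 0.73), (array([288., 229.,  65.,  64.]), 0.68)]
drift_mid [(array([343.1, 247.7]), 0.72), (array([313. , 278.3]), 0.71)] [(array([308., 249.,  14.,  60.]), 0.8), (array([336., 217.,  15.,  46.]), 0.71)]
chisel_mid [(array([304.4, 226.5]), 0.69)] [(array([301., 208.,  11.,  24.]), 0.74)]
pot_in [] 
{'time': 0.8, 'joint_pos': array([66.7,  7.5, 85.3,  0. , 87.3, -4.9]), 'qd': array([-0. ,  0. ,  0.1, -0. ,  0. ,  0.1]), 'joint_efforts': array([ -0. , -56.9, -50.1,  -0. ,   0. ,  -0. ]), 'tool_pos': array([189.2, 569.4, 404.7]), 'tcp_rot': array([-180. ,   -0. ,  161.6]), 'ft_force': array([ 0.7, -0.4,  1.4]), 'wrist_torque': array([0., 0., 0.]), 'finger_gap': 85.47616313008889}
```

View pics/top0.png

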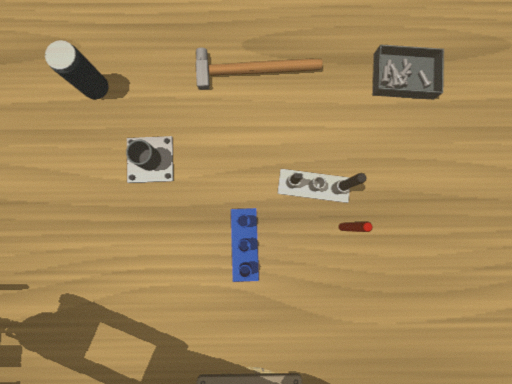

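View pics/side0.png

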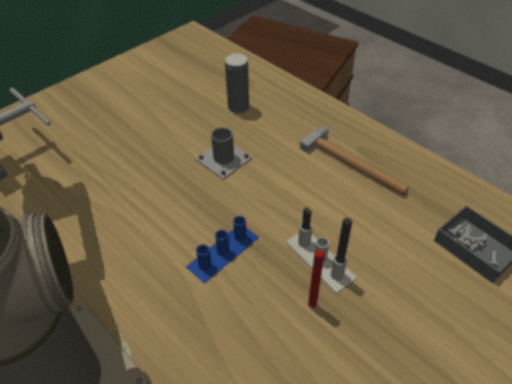

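```bash
python3 - <<'E'
import cv2
a=cv2.imread('pics/top0.png')[140:270,120:380];b=cv2.imread('pics/side0.png')[190:320,170:380]
cv2.imwrite('pics/c_top.png',cv2.resize(a,None,fx=3,fy=3,interpolation=2));cv2.imwrite('pics/c_side.png',cv2.resize(b,None,fx=3.8,fy=3.8,interpolation=2))
E
```

```text
(no output)
```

View pics/c_top.png

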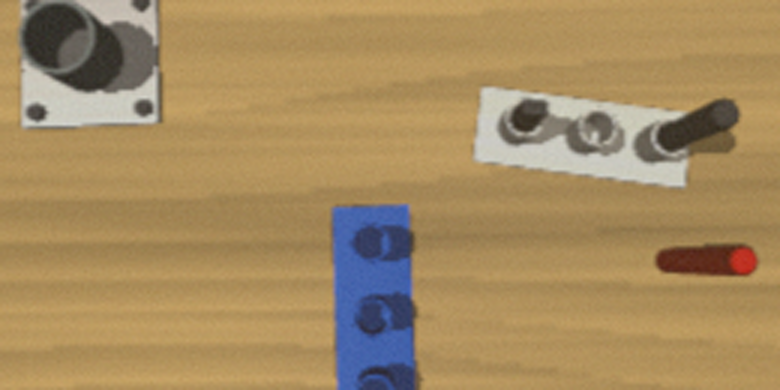

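View pics/c_side.png

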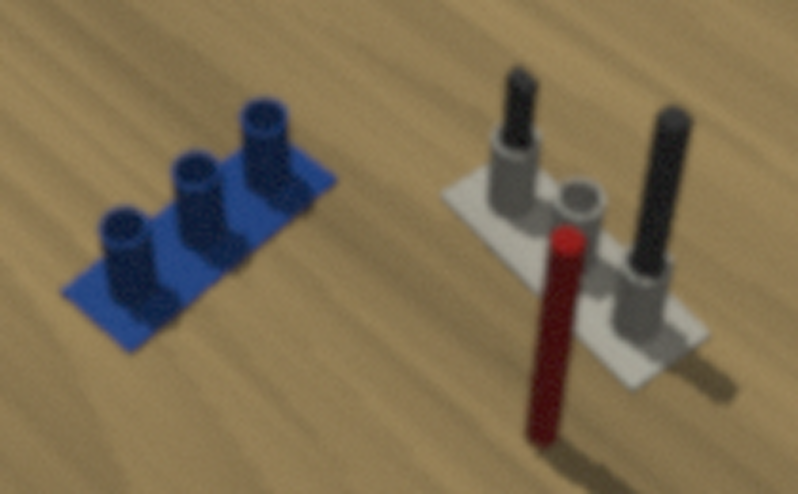

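```bash
python3 - <<'E'
from h import *
import pickle;S=pickle.load(open('s0.pkl','rb'));T,D=S['top'],S['side']
np.set_printoptions(precision=1,suppress=True)
c=np.array([atz(T,p,4) for p in[(280.7,169),(350.3,177.7),(348.7,202),(278,193.3)]]);print('plate',c,c.mean(0))
print('len',np.linalg.norm(c[0]-c[1]),np.linalg.norm(c[1]-c[2]),'axisyaw',np.degrees(np.arctan2(*(c[0]-c[1])[1::-1])))
m=c.mean(0);u=(c[0]+c[3]-c[1]-c[2])/2;u/=np.linalg.norm(u);print('punch sleeve',m-50*u,'chisel',m+50*u)
print('punch top tri',tri(T,(361.5,177.5),D,(347.4,221.6)), 'at174',atz(T,(361.5,177.5),174),atz(D,(347.4,221.6),174))
print('mouth',tri(T,(342.7,185.3),D,(341,259)))
print('pot rim',atz(T,(139.3,152.7),81),'plate',atz(T,(150,160),6), 'nn',atz(T,(146.2,161),6))
# overlays
a=T['pixels'].copy();b=D['pixels'].copy()
def circ(img,s,c,r,z,col):
    for t in np.linspace(0,6.28,40):
        q=proj(s,[c[0]+r*np.cos(t),c[1]+r*np.sin(t),z])*4; cv2.circle(img,tuple(int(v) for v in q),1,col,-1)
a=cv2.resize(a,None,fx=4,fy=4);b=cv2.resize(b,None,fx=4,fy=4)
sl=m-50*u; pt=atz(T,(150,160),6)
for img,s in((a,T),(b,D)):
    for k in(-50,0,50): circ(img,s,m+k*u,13.5,60,(255,255,0))
    circ(img,s,sl,9,174,(255,0,0)); circ(img,s,pt,26,81,(0,255,255)); circ(img,s,pt,26,6,(0,255,0))
save('o1.png',np.hstack([a[600:840,1080:1480],a[520:760,480:880]]));save('o2.png',np.hstack([b[800:1200,1120:1480],b[480:880,760:1060]]))
E
```

```text
plate [[ 542.   -73.     4. ]
 [ 521.7 -226.1    4. ]
 [ 468.1 -220.7    4. ]
 [ 488.3  -66.3    4. ]] [ 505.  -146.5    4. ]
len 154.39884687858938 53.855532564187776 axisyaw 82.41115671037326
punch sleeve [ 498.5 -196.1    4. ] chisel [511.6 -96.9   4. ]
punch top tri (array([ 498.1, -195.7,  170.7]), np.float64(1.2626185465838544)) at174 [ 498.2 -195.   174. ] [ 495.1 -196.8  174. ]
mouth (array([ 499.5, -195.1,   56.1]), np.float64(1.6181869049872255))
pot rim [563.8 214.1  81. ] plate [563.6 214.3   6. ] nn [561.4 222.6   6. ]
```

View pics/o1.png

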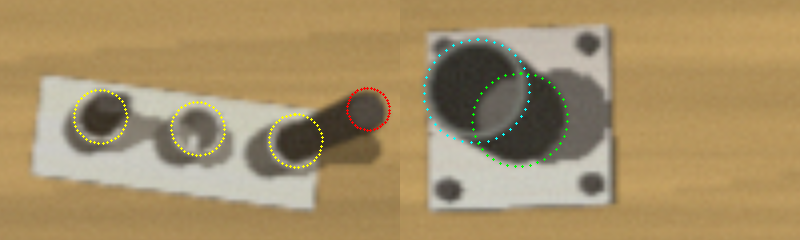

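View pics/o2.png

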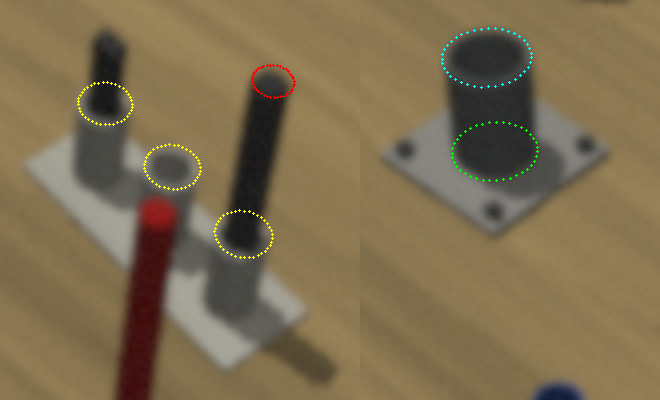

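Candidates: the dark punch in the grey stand is at top (348,184) / side (343,247). The red look-alike stands loose at top (355,226) / side (313,278). The dark one fits, since it stands in the end sleeve of the aluminium stand with the chisel at the other end, and the enlarged crop confirms it. The blue stand at top (246,242) is not meant. The pot is at top (146,161). The projected circles match the sleeves, the punch top and the pot.

```bash
cat >> h.py <<'E'
from scipy.spatial.transform import Rotation as R
def delta(tgt,jaw=None):
    s=sense(); r=R.from_euler('xyz',s['tcp_rot'],degrees=True)
    d=r.inv().apply(np.array(tgt)-s['tool_pos'])
    w=None
    if jaw is not None:
        y=r.as_matrix()[:,1]; a=(jaw-np.degrees(np.arctan2(y[1],y[0]))+90)%180-90
        rt=R.from_matrix(R.from_euler('z',a,degrees=True).as_matrix()@r.as_matrix())
        w=(r.inv()*rt).as_rotvec()
    print('t',round(s['time'],2),'pos',s['tool_pos'],s['tcp_rot'],'F',s['ft_force'],'gap',s['finger_gap']);print('shift',np.round(d,1),'turn',w)
E
python3 -c "
from h import *
delta([498.3,-195.5,405],82.4)"
```

```text
t 0.8 pos [189.1768516  569.39735604 404.71354723] [-1.79999931e+02 -7.29187308e-04  1.61619749e+02] F [ 0.67923983 -0.35109439  1.39175919] gap 85.47616313008889
shift [-5.345e+02 -6.284e+02 -3.000e-01] turn [ 2.39454334e-06 -2.26772620e-07 -1.88150871e-01]
```

>>> arm_command(
  plan=[
    {"jaw": 0, "dx": -20, "dy": -23, "dz": 0, "wz": -0.04},
    {"jaw": 0, "dx": -52, "dy": -60, "dz": 0, "wz": -0.08},
    {"jaw": 0, "dx": -84, "dy": -98, "dz": 0, "wz": -0.12},
    {"jaw": 0, "dx": -116, "dy": -136, "dz": 0, "wz": -0.16},
    {"jaw": 0, "dx": -148, "dy": -174, "dz": 0, "wz": -0.188},
    {"jaw": 0, "dx": -180, "dy": -212, "dz": 0, "wz": -0.188},
    {"jaw": 0, "dx": -212, "dy": -250, "dz": 0, "wz": -0.188},
    {"jaw": 0, "dx": -244, "dy": -288, "dz": 0, "wz": -0.188},
    {"jaw": 0, "dx": -276, "dy": -325, "dz": 0, "wz": -0.188},
    {"jaw": 0, "dx": -308, "dy": -362, "dz": 0, "wz": -0.188},
    {"jaw": 0, "dx": -340, "dy": -400, "dz": 0, "wz": -0.188},
    {"jaw": 0, "dx": -372, "dy": -438, "dz": 0, "wz": -0.188},
  ],
)

```text
invalid input
```

```bash
python3 -c "
from h import *
delta([498.3,-195.5,405],82.4)"
```

```text
t 0.8 pos [189.1768516  569.39735604 404.71354723] [-1.79999931e+02 -7.29187308e-04  1.61619749e+02] F [ 0.67923983 -0.35109439  1.39175919] gap 85.47616313008889
shift [-5.345e+02 -6.284e+02 -3.000e-01] turn [ 2.39454334e-06 -2.26772620e-07 -1.88150871e-01]
```

>>> arm_command(
  plan=[
    {"jaw": 0, "dx": -20, "dy": -23, "dz": 0, "wx": 0, "wy": 0, "wz": -0.04},
    {"jaw": 0, "dx": -52, "dy": -60, "dz": 0, "wx": 0, "wy": 0, "wz": -0.08},
    {"jaw": 0, "dx": -84, "dy": -98, "dz": 0, "wx": 0, "wy": 0, "wz": -0.12},
    {"jaw": 0, "dx": -116, "dy": -136, "dz": 0, "wx": 0, "wy": 0, "wz": -0.16},
    {"jaw": 0, "dx": -148, "dy": -174, "dz": 0, "wx": 0, "wy": 0, "wz": -0.188},
    {"jaw": 0, "dx": -180, "dy": -212, "dz": 0, "wx": 0, "wy": 0, "wz": -0.188},
    {"jaw": 0, "dx": -212, "dy": -250, "dz": 0, "wx": 0, "wy": 0, "wz": -0.188},
    {"jaw": 0, "dx": -244, "dy": -288, "dz": 0, "wx": 0, "wy": 0, "wz": -0.188},
    {"jaw": 0, "dx": -276, "dy": -325, "dz": 0, "wx": 0, "wy": 0, "wz": -0.188},
    {"jaw": 0, "dx": -308, "dy": -362, "dz": 0, "wx": 0, "wy": 0, "wz": -0.188},
    {"jaw": 0, "dx": -340, "dy": -400, "dz": 0, "wx": 0, "wy": 0, "wz": -0.188},
    {"jaw": 0, "dx": -372, "dy": -438, "dz": 0, "wx": 0, "wy": 0, "wz": -0.188},
  ],
)

```text
time: 2.0
tool_pos: [404.3, 34.4, 405.2]
tcp_rot: [180.0, 0.1, 172.4]
ft_force: [2.0, 0.6, 0.1]
finger_gap: 85.3
```

```bash
python3 -c "
from h import *
delta([498.3,-195.5,405],82.4)"
```

```text
t 2.0 pos [404.2764641   34.41713826 405.18875658] [1.79983513e+02 9.02336352e-02 1.72393358e+02] F [1.97564256 0.64907989 0.05314395] gap 85.2976160068092
shift [-123.6 -215.4    0.3] turn [-1.81856780e-07  3.32275395e-08 -1.15473758e-04]
```

>>> arm_command(
  plan=[
    {"jaw": 0, "dx": -20, "dy": -36, "dz": 0, "wx": 0, "wy": 0, "wz": 0},
    {"jaw": 0, "dx": -44, "dy": -76, "dz": 0, "wx": 0, "wy": 0, "wz": 0},
    {"jaw": 0, "dx": -68, "dy": -118, "dz": 0, "wx": 0, "wy": 0, "wz": 0},
    {"jaw": 0, "dx": -90, "dy": -158, "dz": 0, "wx": 0, "wy": 0, "wz": 0},
    {"jaw": 0, "dx": -108, "dy": -190, "dz": 0, "wx": 0, "wy": 0, "wz": 0},
    {"jaw": 0, "dx": -120, "dy": -209, "dz": 0, "wx": 0, "wy": 0, "wz": 0},
    {"jaw": 0, "dx": -123.5, "dy": -215.5, "dz": 0, "wx": 0, "wy": 0, "wz": 0},
    {"jaw": 0, "dx": -123.5, "dy": -215.5, "dz": 0, "wx": 0, "wy": 0, "wz": 0},
    {"jaw": 0, "dx": -123.5, "dy": -215.5, "dz": 0, "wx": 0, "wy": 0, "wz": 0},
  ],
)

```text
time: 2.9
tool_pos: [497.8, -192.7, 404.7]
tcp_rot: [180.0, -0.0, 172.4]
ft_force: [0.2, -0.1, 0.7]
finger_gap: 85.4
```

```bash
python3 -c "
from h import *
for n in('side','top'): s=snapshot(n);save(n+'1.png',s['pixels'][130:300,220:420].repeat(4,0).repeat(4,1)[:600])
delta([498.3,-195.5,290],82.4)"
```

```text
t 3.0 pos [ 497.79253787 -192.31563338  404.86543616] [1.79985241e+02 7.18599943e-03 1.72465363e+02] F [0.23542349 0.25304108 0.19740604] gap 85.37173370219239
shift [ -0.9  -3.1 114.9] turn [ 1.43082906e-07 -2.93865736e-07  1.14083592e-03]
```

View pics/side1.png

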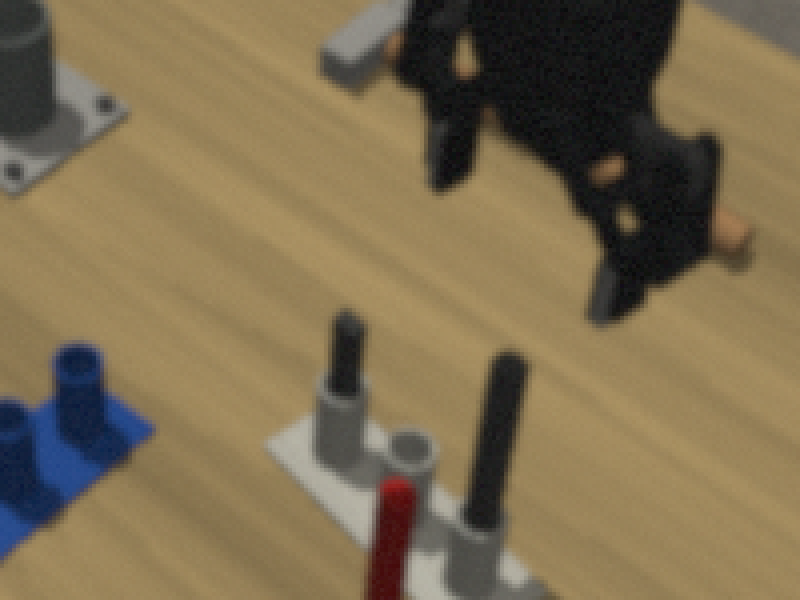

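The side view shows the open fingers above and behind the punch (top at crop (510,360)), and the scene is undisturbed. I'll correct laterally and descend.

>>> arm_command(
  plan=[
    {"jaw": 0, "dx": -1, "dy": -3, "dz": 10, "wx": 0, "wy": 0, "wz": 0},
    {"jaw": 0, "dx": -1, "dy": -3, "dz": 30, "wx": 0, "wy": 0, "wz": 0},
    {"jaw": 0, "dx": -1, "dy": -3, "dz": 50, "wx": 0, "wy": 0, "wz": 0},
    {"jaw": 0, "dx": -1, "dy": -3, "dz": 70, "wx": 0, "wy": 0, "wz": 0},
    {"jaw": 0, "dx": -1, "dy": -3, "dz": 88, "wx": 0, "wy": 0, "wz": 0},
    {"jaw": 0, "dx": -1, "dy": -3, "dz": 103, "wx": 0, "wy": 0, "wz": 0},
    {"jaw": 0, "dx": -1, "dy": -3, "dz": 112, "wx": 0, "wy": 0, "wz": 0},
    {"jaw": 0, "dx": -1, "dy": -3, "dz": 115, "wx": 0, "wy": 0, "wz": 0},
    {"jaw": 0, "dx": -1, "dy": -3, "dz": 115, "wx": 0, "wy": 0, "wz": 0},
    {"jaw": 0, "dx": -1, "dy": -3, "dz": 115, "wx": 0, "wy": 0, "wz": 0},
  ],
)

```text
time: 4.0
tool_pos: [498.9, -196.8, 290.6]
tcp_rot: [-180.0, 0.1, 172.4]
ft_force: [-0.4, 0.6, 0.6]
finger_gap: 85.6
```

```bash
python3 -c "
from h import *
for n in('side','top'): s=snapshot(n);save(n+'2.png',s['pixels'][130:280,220:420].repeat(4,0).repeat(4,1)[:600])
delta([498.3,-195.5,290],82.4)"
```

```text
t 4.1 pos [ 498.959693   -196.80679279  290.75564516] [-1.79965594e+02  9.60205496e-02  1.72391409e+02] F [-0.36389524  0.54593591  0.5004593 ] gap 85.28194539242278
shift [0.8 1.2 0.8] turn [-2.52970906e-07 -9.06433542e-08 -1.50948408e-04]
```

View pics/side2.png

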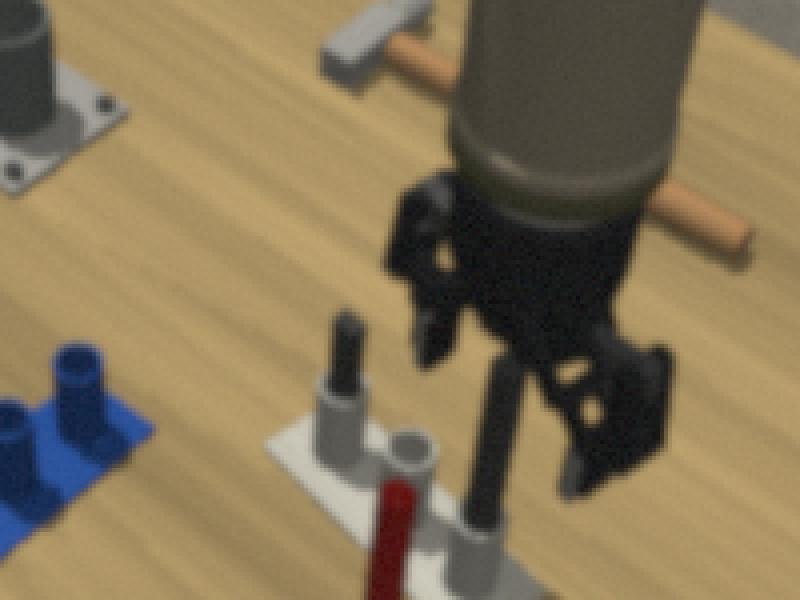

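The fingers straddle the punch (crop (500,430)), so I'll close gently.

>>> arm_command(
  plan=[
    {"jaw": 0.3, "dx": 0.5, "dy": 1, "dz": 0, "wx": 0, "wy": 0, "wz": 0},
    {"jaw": 0.5, "dx": 0.5, "dy": 1, "dz": 0, "wx": 0, "wy": 0, "wz": 0},
    {"jaw": 0.6, "dx": 0.5, "dy": 1, "dz": 0, "wx": 0, "wy": 0, "wz": 0},
    {"jaw": 0.65, "dx": 0.5, "dy": 1, "dz": 0, "wx": 0, "wy": 0, "wz": 0},
    {"jaw": 0.7, "dx": 0.5, "dy": 1, "dz": 0, "wx": 0, "wy": 0, "wz": 0},
    {"jaw": 0.75, "dx": 0.5, "dy": 1, "dz": 0, "wx": 0, "wy": 0, "wz": 0},
    {"jaw": 0.78, "dx": 0.5, "dy": 1, "dz": 0, "wx": 0, "wy": 0, "wz": 0},
    {"jaw": 0.82, "dx": 0.5, "dy": 1, "dz": 0, "wx": 0, "wy": 0, "wz": 0},
    {"jaw": 0.9, "dx": 0.5, "dy": 1, "dz": 0, "wx": 0, "wy": 0, "wz": 0},
    {"jaw": 0.9, "dx": 0.5, "dy": 1, "dz": 0, "wx": 0, "wy": 0, "wz": 0},
  ],
  squeeze=30,
)

```text
time: 5.1
tool_pos: [498.2, -195.6, 289.7]
tcp_rot: [-180.0, 0.0, 172.4]
ft_force: [0.6, -0.4, 0.8]
finger_gap: 17.3
```

```bash
python3 -c "
from h import *
for n in('side','top'): s=snapshot(n);save(n+'3.png',s['pixels'][130:280,220:420].repeat(4,0).repeat(4,1)[:600])
delta([498.3,-195.5,290],82.4)"
```

```text
t 5.2 pos [ 498.20974182 -195.57788058  289.74344429] [-1.79995435e+02  3.30462166e-03  1.72390315e+02] F [-0.35872551 -0.56009728  0.58650187] gap 17.142855782863926
shift [-0.1  0.1 -0.3] turn [-9.74995112e-09 -1.34692947e-08 -1.69045387e-04]
```

View pics/side3.png

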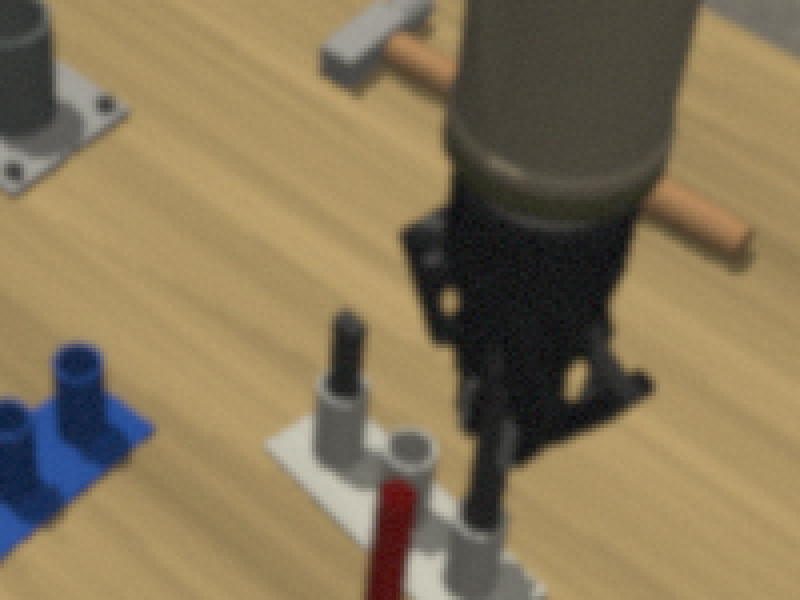

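The punch is gripped with a 17 mm gap and the stand hasn't moved (plate corner still at crop (265,440)). I'll raise the grip force and lift slowly.

>>> arm_command(
  plan=[
    {"jaw": 0.9, "dx": 0, "dy": 0, "dz": 0, "wx": 0, "wy": 0, "wz": 0},
    {"jaw": 0.9, "dx": 0, "dy": 0, "dz": 0, "wx": 0, "wy": 0, "wz": 0},
    {"jaw": 0.9, "dx": 0, "dy": 0, "dz": -1, "wx": 0, "wy": 0, "wz": 0},
    {"jaw": 0.9, "dx": 0, "dy": 0, "dz": -3, "wx": 0, "wy": 0, "wz": 0},
    {"jaw": 0.9, "dx": 0, "dy": 0, "dz": -5, "wx": 0, "wy": 0, "wz": 0},
    {"jaw": 0.9, "dx": 0, "dy": 0, "dz": -8, "wx": 0, "wy": 0, "wz": 0},
    {"jaw": 0.9, "dx": 0, "dy": 0, "dz": -11, "wx": 0, "wy": 0, "wz": 0},
    {"jaw": 0.9, "dx": 0, "dy": 0, "dz": -13, "wx": 0, "wy": 0, "wz": 0},
    {"jaw": 0.9, "dx": 0, "dy": 0, "dz": -14, "wx": 0, "wy": 0, "wz": 0},
    {"jaw": 0.9, "dx": 0, "dy": 0, "dz": -14, "wx": 0, "wy": 0, "wz": 0},
  ],
  squeeze=70,
)

```text
time: 6.2
tool_pos: [498.3, -195.6, 304.0]
tcp_rot: [-180.0, 0.0, 172.4]
ft_force: [0.0, -0.1, -3.0]
finger_gap: 16.2
```

```bash
python3 -c "
from h import *
s=snapshot('side');save('side4.png',s['pixels'][130:280,220:420].repeat(4,0).repeat(4,1)[:600])
delta([498.3,-195.5,425],82.4); print(sense()['wrist_torque'])"
```

```text
t 6.25 pos [ 498.22322307 -195.57952142  303.80609174] [-1.79994844e+02  1.31833533e-02  1.72389388e+02] F [-0.80847239 -0.51129031 -2.53973852] gap 16.540880048977133
shift [-1.000e-01  1.000e-01 -1.212e+02] turn [-4.26193931e-08 -1.66693887e-08 -1.85226872e-04]
[ 0.00941749 -0.00425155  0.02469169]
```

View pics/side4.png

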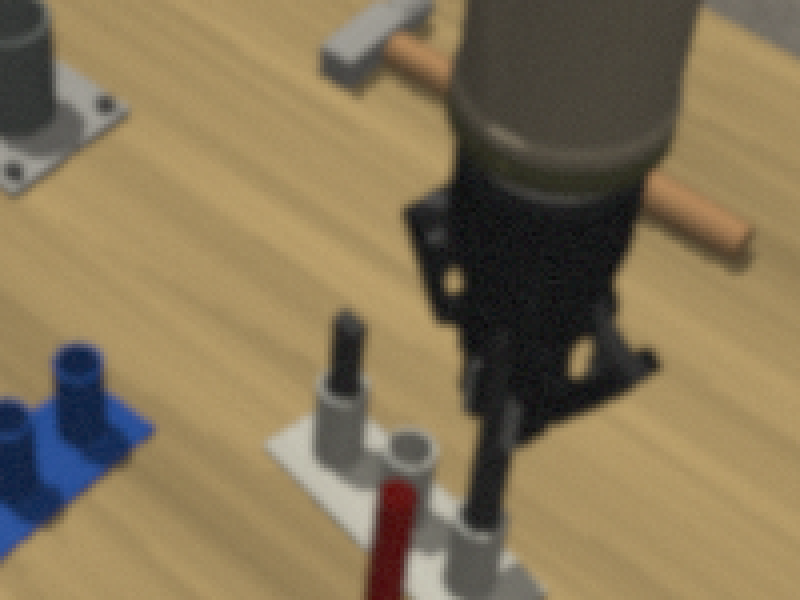

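The stand is unmoved and the load of about 3 N is the punch alone. I'll keep lifting.

>>> arm_command(
  plan=[
    {"jaw": 0.9, "dx": 0, "dy": 0, "dz": -5, "wx": 0, "wy": 0, "wz": 0},
    {"jaw": 0.9, "dx": 0, "dy": 0, "dz": -12, "wx": 0, "wy": 0, "wz": 0},
    {"jaw": 0.9, "dx": 0, "dy": 0, "dz": -20, "wx": 0, "wy": 0, "wz": 0},
    {"jaw": 0.9, "dx": 0, "dy": 0, "dz": -30, "wx": 0, "wy": 0, "wz": 0},
    {"jaw": 0.9, "dx": 0, "dy": 0, "dz": -40, "wx": 0, "wy": 0, "wz": 0},
    {"jaw": 0.9, "dx": 0, "dy": 0, "dz": -52, "wx": 0, "wy": 0, "wz": 0},
    {"jaw": 0.9, "dx": 0, "dy": 0, "dz": -66, "wx": 0, "wy": 0, "wz": 0},
    {"jaw": 0.9, "dx": 0, "dy": 0, "dz": -82, "wx": 0, "wy": 0, "wz": 0},
    {"jaw": 0.9, "dx": 0, "dy": 0, "dz": -98, "wx": 0, "wy": 0, "wz": 0},
    {"jaw": 0.9, "dx": 0, "dy": 0, "dz": -112, "wx": 0, "wy": 0, "wz": 0},
    {"jaw": 0.9, "dx": 0, "dy": 0, "dz": -121, "wx": 0, "wy": 0, "wz": 0},
    {"jaw": 0.9, "dx": 0, "dy": 0, "dz": -121, "wx": 0, "wy": 0, "wz": 0},
  ],
)

```text
time: 7.45
tool_pos: [498.5, -195.7, 426.7]
tcp_rot: [-179.9, 0.2, 172.4]
ft_force: [1.2, 0.4, -2.3]
finger_gap: 16.4
```

```bash
python3 -c "
from h import *
s=snapshot('side');save('side5.png',s['pixels'][110:260,200:400].repeat(4,0).repeat(4,1)[:600])
delta([563.7,214.2,425],82.4); print(sense()['wrist_torque'])"
```

```text
t 7.5 pos [ 498.36632385 -195.63001629  425.37633066] [-1.79976137e+02  6.68639346e-02  1.72393615e+02] F [-0.02069042  0.20275217 -3.04010531] gap 16.265381049940487
shift [-1.050e+01  4.149e+02  2.000e-01] turn [-1.30625121e-07 -4.66182978e-08 -1.11932750e-04]
[0.01933581 0.00295767 0.0327539 ]
```

View pics/side5.png

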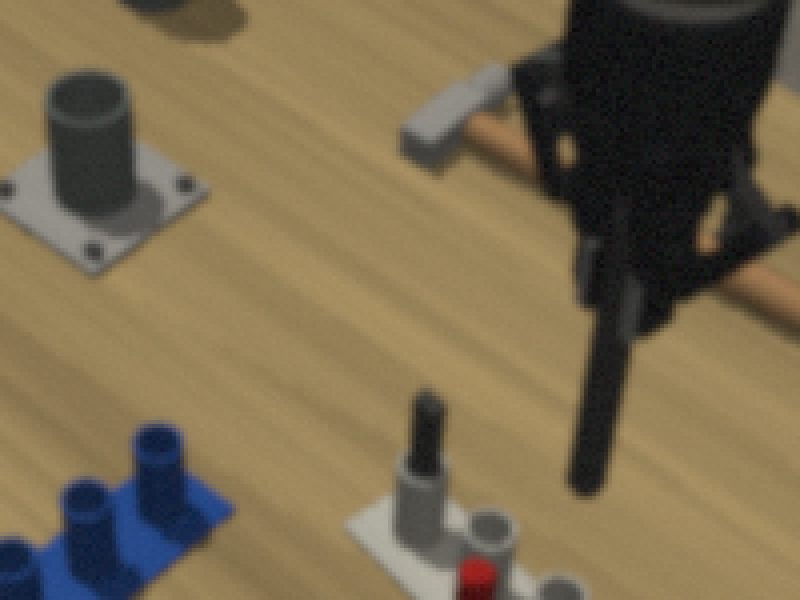

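The punch hangs clear and vertical (foot at crop (587,488)), and the stand and chisel are in place. Next I carry it to the pot.

>>> arm_command(
  plan=[
    {"jaw": 0.9, "dx": 0, "dy": 10, "dz": 0, "wx": 0, "wy": 0, "wz": 0},
    {"jaw": 0.9, "dx": -1, "dy": 30, "dz": 0, "wx": 0, "wy": 0, "wz": 0},
    {"jaw": 0.9, "dx": -1.5, "dy": 60, "dz": 0, "wx": 0, "wy": 0, "wz": 0},
    {"jaw": 0.9, "dx": -2.5, "dy": 96, "dz": 0, "wx": 0, "wy": 0, "wz": 0},
    {"jaw": 0.9, "dx": -3.5, "dy": 136, "dz": 0, "wx": 0, "wy": 0, "wz": 0},
    {"jaw": 0.9, "dx": -4.5, "dy": 178, "dz": 0, "wx": 0, "wy": 0, "wz": 0},
    {"jaw": 0.9, "dx": -5.5, "dy": 220, "dz": 0, "wx": 0, "wy": 0, "wz": 0},
    {"jaw": 0.9, "dx": -6.5, "dy": 262, "dz": 0, "wx": 0, "wy": 0, "wz": 0},
    {"jaw": 0.9, "dx": -7.5, "dy": 304, "dz": 0, "wx": 0, "wy": 0, "wz": 0},
    {"jaw": 0.9, "dx": -8.5, "dy": 344, "dz": 0, "wx": 0, "wy": 0, "wz": 0},
    {"jaw": 0.9, "dx": -9.5, "dy": 376, "dz": 0, "wx": 0, "wy": 0, "wz": 0},
    {"jaw": 0.9, "dx": -10, "dy": 398, "dz": 0, "wx": 0, "wy": 0, "wz": 0},
  ],
)

```text
time: 8.7
tool_pos: [560.1, 200.7, 423.1]
tcp_rot: [-180.0, -0.1, 172.5]
ft_force: [0.1, -0.1, -2.5]
finger_gap: 16.3
```

>>> arm_command(
  plan=[
    {"jaw": 0.9, "dx": -0.5, "dy": 10, "dz": 0, "wx": 0, "wy": 0, "wz": 0},
    {"jaw": 0.9, "dx": -0.5, "dy": 16, "dz": 0, "wx": 0, "wy": 0, "wz": 0},
    {"jaw": 0.9, "dx": -0.5, "dy": 17, "dz": 0, "wx": 0, "wy": 0, "wz": 0},
    {"jaw": 0.9, "dx": -0.5, "dy": 17, "dz": 0, "wx": 0, "wy": 0, "wz": 0},
    {"jaw": 0.9, "dx": -0.5, "dy": 17, "dz": 0, "wx": 0, "wy": 0, "wz": 0},
  ],
)

```text
time: 9.2
tool_pos: [563.6, 213.4, 424.7]
tcp_rot: [-180.0, 0.0, 172.3]
ft_force: [-0.2, -0.1, -3.1]
finger_gap: 16.6
```

```bash
python3 -c "
from h import *
s=snapshot('side');save('side6.png',s['pixels'][50:200,140:340].repeat(4,0).repeat(4,1)[:600])
delta([563.7,214.2,293],82.4); print(sense()['wrist_torque'])"
```

```text
t 9.25 pos [563.65900832 213.43480189 424.82039279] [-1.79989702e+02  9.99215769e-03  1.72316557e+02] F [-0.27331761  0.46827501 -3.19059144] gap 16.288370861334315
shift [1.000e-01 8.000e-01 1.318e+02] turn [-2.53987104e-07 -2.61772899e-07 -1.45638101e-03]
[-0.02674049  0.00077936 -0.05616899]
```

View pics/side6.png

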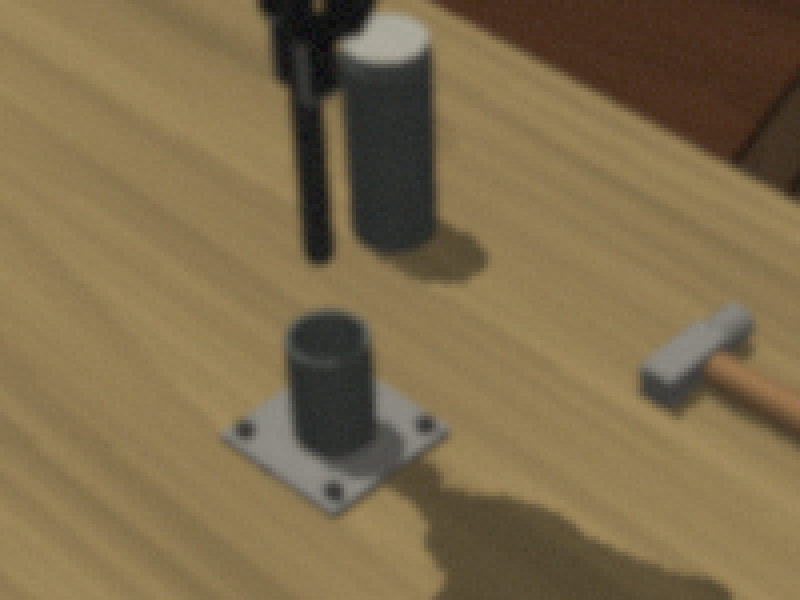

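The foot (crop (319,258)) is lined up over the pot mouth (328,340). I'll lower to about 20 mm above the floor, then go slowly.

>>> arm_command(
  plan=[
    {"jaw": 0.9, "dx": 0, "dy": 0.8, "dz": 5, "wx": 0, "wy": 0, "wz": 0},
    {"jaw": 0.9, "dx": 0, "dy": 0.8, "dz": 14, "wx": 0, "wy": 0, "wz": 0},
    {"jaw": 0.9, "dx": 0, "dy": 0.8, "dz": 25, "wx": 0, "wy": 0, "wz": 0},
    {"jaw": 0.9, "dx": 0, "dy": 0.8, "dz": 36, "wx": 0, "wy": 0, "wz": 0},
    {"jaw": 0.9, "dx": 0, "dy": 0.8, "dz": 48, "wx": 0, "wy": 0, "wz": 0},
    {"jaw": 0.9, "dx": 0, "dy": 0.8, "dz": 60, "wx": 0, "wy": 0, "wz": 0},
    {"jaw": 0.9, "dx": 0, "dy": 0.8, "dz": 72, "wx": 0, "wy": 0, "wz": 0},
    {"jaw": 0.9, "dx": 0, "dy": 0.8, "dz": 84, "wx": 0, "wy": 0, "wz": 0},
    {"jaw": 0.9, "dx": 0, "dy": 0.8, "dz": 95, "wx": 0, "wy": 0, "wz": 0},
    {"jaw": 0.9, "dx": 0, "dy": 0.8, "dz": 105, "wx": 0, "wy": 0, "wz": 0},
    {"jaw": 0.9, "dx": 0, "dy": 0.8, "dz": 111, "wx": 0, "wy": 0, "wz": 0},
    {"jaw": 0.9, "dx": 0, "dy": 0.8, "dz": 113, "wx": 0, "wy": 0, "wz": 0},
  ],
)

```text
time: 10.45
tool_pos: [563.5, 215.2, 310.7]
tcp_rot: [-180.0, -0.1, 172.4]
ft_force: [-1.2, 0.6, -2.8]
finger_gap: 16.5
```

>>> arm_command(
  plan=[
    {"jaw": 0.9, "dx": 0, "dy": 0, "dz": 3, "wx": 0, "wy": 0, "wz": 0},
    {"jaw": 0.9, "dx": 0, "dy": 0, "dz": 6, "wx": 0, "wy": 0, "wz": 0},
    {"jaw": 0.9, "dx": 0, "dy": 0, "dz": 9, "wx": 0, "wy": 0, "wz": 0},
    {"jaw": 0.9, "dx": 0, "dy": 0, "dz": 12, "wx": 0, "wy": 0, "wz": 0},
    {"jaw": 0.9, "dx": 0, "dy": 0, "dz": 14, "wx": 0, "wy": 0, "wz": 0},
    {"jaw": 0.9, "dx": 0, "dy": 0, "dz": 16, "wx": 0, "wy": 0, "wz": 0},
    {"jaw": 0.9, "dx": 0, "dy": 0, "dz": 16, "wx": 0, "wy": 0, "wz": 0},
  ],
)

```text
time: 11.15
tool_pos: [563.5, 215.1, 295.3]
tcp_rot: [-180.0, -0.0, 172.4]
ft_force: [-0.0, -0.1, -3.3]
finger_gap: 16.6
```

```bash
python3 -c "
from h import *
s=snapshot('side');save('side7.png',s['pixels'][50:200,140:340].repeat(4,0).repeat(4,1)[:600])
delta([563.7,214.2,291.7],82.4); print(sense()['wrist_torque'])"
```

```text
t 11.2 pos [563.60401518 215.16256895 295.51065498] [-1.79990575e+02 -1.63151981e-02  1.72390858e+02] F [-0.15673569  0.38329793 -2.93186096] gap 16.356964468411604
shift [-0.2 -0.9  3.8] turn [ 4.54214584e-08 -2.62390633e-08 -1.59511257e-04]
[ 0.01092059 -0.02885544 -0.04001723]
```

View pics/side7.png

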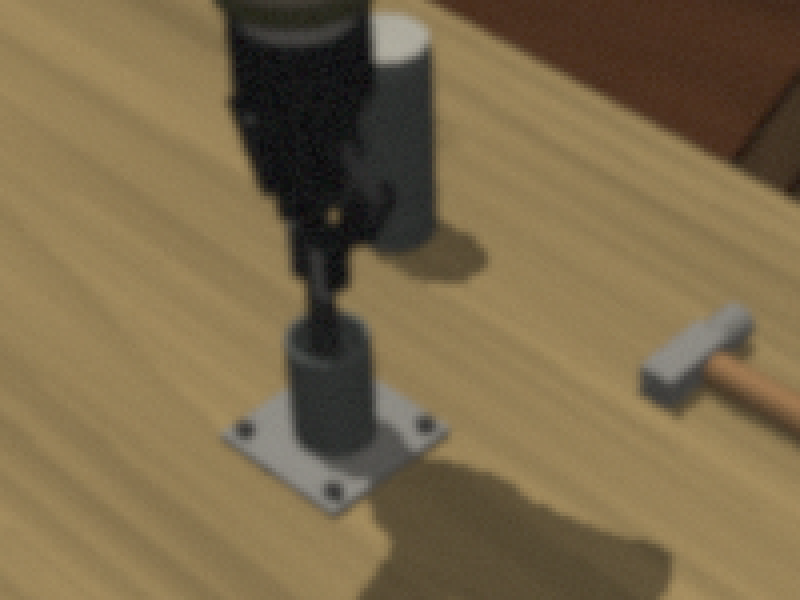

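The punch is inside the pot (crop (325,335)). I'll lower in 1 mm steps until it touches.

>>> arm_command(
  plan=[
    {"jaw": 0.9, "dx": 0, "dy": -0.8, "dz": 1, "wx": 0, "wy": 0, "wz": 0},
    {"jaw": 0.9, "dx": 0, "dy": -0.8, "dz": 2, "wx": 0, "wy": 0, "wz": 0},
    {"jaw": 0.9, "dx": 0, "dy": -0.8, "dz": 3, "wx": 0, "wy": 0, "wz": 0},
    {"jaw": 0.9, "dx": 0, "dy": -0.8, "dz": 3.5, "wx": 0, "wy": 0, "wz": 0},
    {"jaw": 0.9, "dx": 0, "dy": -0.8, "dz": 3.5, "wx": 0, "wy": 0, "wz": 0},
  ],
)

```text
time: 11.7
tool_pos: [563.5, 214.4, 292.0]
tcp_rot: [-180.0, -0.0, 172.4]
ft_force: [-0.5, 0.7, -2.4]
finger_gap: 16.2
```

>>> arm_command(
  plan=[
    {"jaw": 0.9, "dx": 0, "dy": 0, "dz": 0.5, "wx": 0, "wy": 0, "wz": 0},
    {"jaw": 0.9, "dx": 0, "dy": 0, "dz": 0.5, "wx": 0, "wy": 0, "wz": 0},
  ],
)

```text
time: 11.9
tool_pos: [563.7, 214.4, 291.9]
tcp_rot: [180.0, 0.0, 172.4]
ft_force: [-0.2, 1.0, -0.6]
finger_gap: 16.5
```

>>> arm_command(
  plan=[
    {"jaw": 0.9, "dx": 0, "dy": 0, "dz": 0.5, "wx": 0, "wy": 0, "wz": 0},
    {"jaw": 0.9, "dx": 0, "dy": 0, "dz": 0.5, "wx": 0, "wy": 0, "wz": 0},
  ],
)

```text
time: 12.1
tool_pos: [563.8, 214.4, 291.9]
tcp_rot: [180.0, 0.1, 172.4]
ft_force: [-1.6, -0.5, 2.6]
finger_gap: 16.2
```

The foot is on the floor: the force went from −3 N to +2.6 N. I'll open gently.

>>> arm_command(
  plan=[
    {"jaw": 0.76, "dx": 0, "dy": 0, "dz": 0, "wx": 0, "wy": 0, "wz": 0},
    {"jaw": 0.74, "dx": 0, "dy": 0, "dz": 0, "wx": 0, "wy": 0, "wz": 0},
    {"jaw": 0.7, "dx": 0, "dy": 0, "dz": 0, "wx": 0, "wy": 0, "wz": 0},
    {"jaw": 0.65, "dx": 0, "dy": 0, "dz": 0, "wx": 0, "wy": 0, "wz": 0},
    {"jaw": 0.55, "dx": 0, "dy": 0, "dz": 0, "wx": 0, "wy": 0, "wz": 0},
    {"jaw": 0.4, "dx": 0, "dy": 0, "dz": 0, "wx": 0, "wy": 0, "wz": 0},
    {"jaw": 0.2, "dx": 0, "dy": 0, "dz": 0, "wx": 0, "wy": 0, "wz": 0},
    {"jaw": 0, "dx": 0, "dy": 0, "dz": 0, "wx": 0, "wy": 0, "wz": 0},
    {"jaw": 0, "dx": 0, "dy": 0, "dz": 0, "wx": 0, "wy": 0, "wz": 0},
    {"jaw": 0, "dx": 0, "dy": 0, "dz": 0, "wx": 0, "wy": 0, "wz": 0},
  ],
)

```text
time: 13.1
tool_pos: [563.5, 214.4, 291.2]
tcp_rot: [-180.0, -0.0, 172.4]
ft_force: [0.1, -0.2, -0.9]
finger_gap: 85.0
```

```bash
python3 -c "
from h import *
s=snapshot('side');save('side8.png',s['pixels'][50:200,140:340].repeat(4,0).repeat(4,1)[:600])
delta([563.7,214.2,430],82.4)"
```

```text
t 13.15 pos [563.55900648 214.40613895 291.20352097] [1.79999374e+02 1.90426117e-03 1.72390859e+02] F [ 0.42357771  0.12121754 -0.06498551] gap 85.61424419260604
shift [  -0.2   -0.2 -138.8] turn [-5.30262327e-09  1.74386253e-09 -1.59546357e-04]
```

View pics/side8.png

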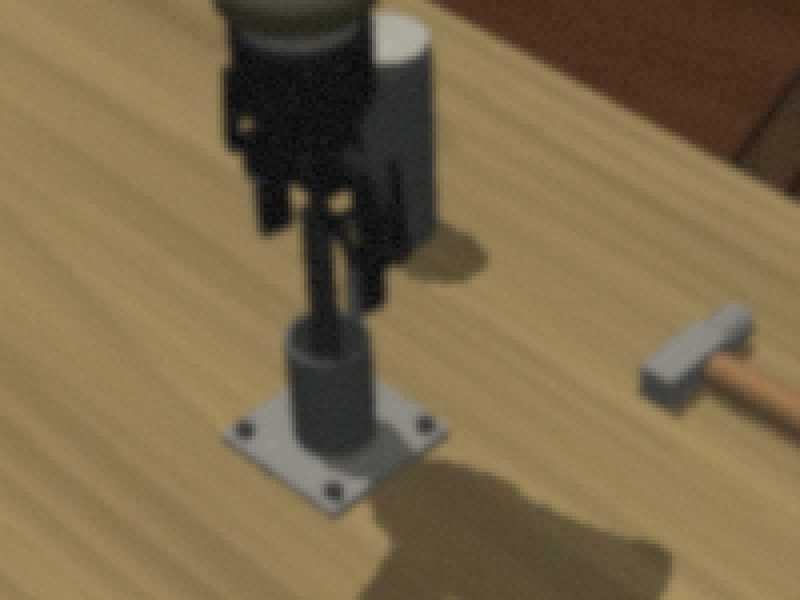

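The punch stands free and upright in the pot. I'll retreat straight up.

>>> arm_command(
  plan=[
    {"jaw": 0, "dx": 0, "dy": 0, "dz": -6, "wx": 0, "wy": 0, "wz": 0},
    {"jaw": 0, "dx": 0, "dy": 0, "dz": -16, "wx": 0, "wy": 0, "wz": 0},
    {"jaw": 0, "dx": 0, "dy": 0, "dz": -30, "wx": 0, "wy": 0, "wz": 0},
    {"jaw": 0, "dx": 0, "dy": 0, "dz": -46, "wx": 0, "wy": 0, "wz": 0},
    {"jaw": 0, "dx": 0, "dy": 0, "dz": -64, "wx": 0, "wy": 0, "wz": 0},
    {"jaw": 0, "dx": 0, "dy": 0, "dz": -84, "wx": 0, "wy": 0, "wz": 0},
    {"jaw": 0, "dx": 0, "dy": 0, "dz": -104, "wx": 0, "wy": 0, "wz": 0},
    {"jaw": 0, "dx": 0, "dy": 0, "dz": -122, "wx": 0, "wy": 0, "wz": 0},
    {"jaw": 0, "dx": 0, "dy": 0, "dz": -134, "wx": 0, "wy": 0, "wz": 0},
    {"jaw": 0, "dx": 0, "dy": 0, "dz": -139, "wx": 0, "wy": 0, "wz": 0},
    {"jaw": 0, "dx": 0, "dy": 0, "dz": -139, "wx": 0, "wy": 0, "wz": 0},
    {"jaw": 0, "dx": 0, "dy": 0, "dz": -139, "wx": 0, "wy": 0, "wz": 0},
  ],
)

```text
time: 14.35
tool_pos: [563.4, 214.3, 429.4]
tcp_rot: [-180.0, -0.1, 172.4]
ft_force: [-0.7, -0.1, -0.7]
finger_gap: 85.0
```

```bash
python3 -c "
from h import *
s=snapshot('side');save('side9.png',s['pixels'][50:330,140:400].repeat(2,0).repeat(2,1)[:600])
delta([563.7,214.2,430],82.4)
import pickle;o=pickle.load(open('s0.pkl','rb'))['side']['pixels'].astype(int)
d=np.abs(o-s['pixels'].astype(int)).max(2)[255:295,285:360];print('stand base diff mean/max',d.mean(),d.max())
print('punch top exp',proj(s,[563.7,214.2,176]))"
```

```text
t 14.4 pos [563.34332983 214.36620185 428.96302862] [-1.79958711e+02 -9.65407361e-02  1.72392861e+02] F [0.4616542  0.33807933 0.14959009] gap 85.61549791537956
shift [-0.4 -0.1 -1. ] turn [ 2.07891371e-07 -8.89112907e-08 -1.23380909e-04]
stand base diff mean/max 9.099333333333334 89
punch top exp [218.92805156 101.21937699]
```

View pics/side9.png

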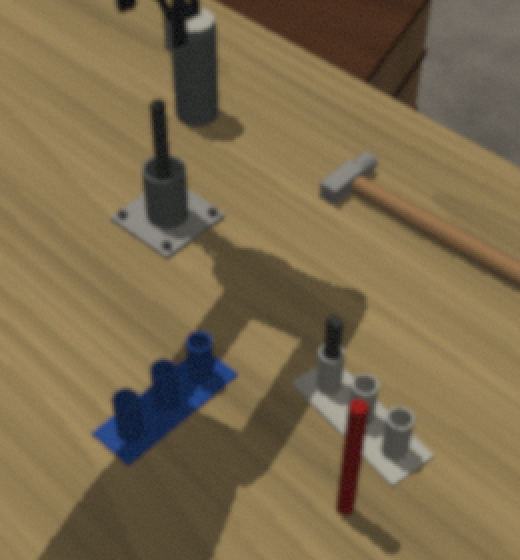

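The punch top is at pixel (219,101.5), against (219,101) predicted for upright on the floor. The stand's corner is at (356.5,277.5), against (356.3,277.6) at the start, so I'm handing in.

```bash
python3 -c "
from bench import *
print(hand_in())"
```

```text
the job is handed in; nothing more can be done
None
```

I drew the dark drift punch straight up out of the grey stand, carried it over the chisel and lowered it into the pot until the foot touched the floor. At that point the wrist force went from −3 N to +2.6 N. I then opened the jaws, raised the gripper clear and handed the job in at about 14.4 s.

- **Punch:** in the last side picture it stands upright in the pot, its top within about 1 px of where it should be when on the floor.
- **Stand and chisel:** the stand's corner is within about 0.3 px of its starting place, and the chisel is still in its sleeve.
- **Look-alikes:** I left the red punch and the blue stand alone.
- **Disagreed:**
  - An automatic before/after image difference around the stand was not near zero (mean 9, max 89). I put that down to the arm's shadow and the removed punch, but didn't check it further.
  - The network put the pot's centre about 8 mm from where I measured it; I used my own fit, and the punch went in without touching the rim.
- **Refused call:** the first move call was rejected as invalid input with nothing moved, and went through once I gave every key in each row.

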